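# Put the stray pattern weight away in its slide-lid box

### The job

Open the wooden weight box: press down on the tail of its lid, behind the rib, so that the lid's other end tips up over the end lip, and slide the lid out that way until the bay at the tail end is uncovered, leaving the lid resting on the box. Then stand the tall steel cylinder weight upright on the floor of that bay and let go. Leave the other things on the table where they are.

Things in the scene. Friction and masses are not known exactly. Their poses are not given: they have to be found in the camera images.
- box: Wooden box fixed to the table, 238 long (its x) x 143 wide (y) x 76 mm high. Origin on the table under the centre of the shut lid, z up. The lid slides out to +x. Side walls 10 mm, rear (-x) wall 8 mm thick, all 76 mm high; 123 mm wide inside. Beside the bay the lid's tail runs in side grooves: lower rails at 52 mm, upper rails at 70 to 76 mm height, 10 mm wide; 103 mm clear between.
- lip (a point): Middle of the top of the end lip at the box's +x end: 115 mm along the box's x, 69 mm high, 6 mm thick. It stands 7 mm above the shut lid's underside (on a step inside the lip) and so stops the lid. The lid's front end has 2 mm of play before it.
- divider (a point): Middle of the top of the cross divider, 35 mm behind the box's origin, 62 mm high, 6 mm thick. The lid rests on it and tips on it: its tail can be pressed down 10 mm to the lower groove rails. Ahead of it the lid rests on 10 mm wide side ledges of the same height, with nothing over it.
- bay (a point): Centre of the floor of the bay behind the divider: (-75, 0, 8) mm in the box frame, same axes as the box. The bay is 74 mm long (x -112 to -38 mm) and covered by the lid's tail when shut.
- lid_rib (a point): Middle of the top of the lid's rib; axes as the lid. The rib is 10 mm thick (along x), 80 mm long across, 12 mm above the lid's upper face; 50 mm of bare tail lies behind it, there to press. The upper face of the shut lid is 68 mm above the table. Pressing 28 mm behind the rib's middle tips the lid with 1 to 3 N: 2 mm down just clears the lip, 6 mm reaches the stop.
- lid_front (a point): Middle of the underside of the lid's front (+x) edge. The lid is a loose plywood board 220 (x) x 120 x 6 mm, about 0.14 kg. Released, it falls back shut; slid about 10 mm with the front up, it rides on the lip by itself and can be pushed on by the rib with light force.
- lid_tail (a point): Middle of the underside of the lid's tail (-x) edge, 220 mm behind lid_front. Shut, it is at x = -110 mm in the box frame; the bay is uncovered when it reaches the divider (x = -38 mm). Slid out more than about 110 mm the lid tips off the box.
- weight_mid (a point): Centre (half-way up) of the tall steel cylinder pattern weight, 38 mm diameter x 40 mm high, about 0.34 kg, standing on the table; z is its axis.
- disc: Bystander: low steel disc weight, 64 mm diameter x 15 mm high; origin under its centre.
- mushroom: Bystander: dark wooden darning mushroom, 72 mm diameter x 98 mm high, standing on its stem; origin under its centre.
- clapper: Bystander: pale wooden pressing block 55 x 210 x 40 mm (x, y, z); origin under its centre.
- chalk: Bystander: blue block of tailor's chalk 55 x 35 x 20 mm; origin under its centre.
Mind the look-alikes: they are no part of the job. Of the things that look like the part that bears weight_mid, the largest one is meant.

How it is judged:
On the way, in this order (a step that is already met when the one before it is completed fails the run):
1. the lid's front end is tipped up above the end lip (z of lid_front in the frame of box above 0.067 m), for 0.1 s.
2. the lid is slid out until at most 7 mm of the bay is still covered (x of lid_tail in the frame of box above -0.045 m), for 0.2 s.
At the end, for the whole second after the job is handed in: Lid resting on the box (within 0.15 rad of level, tail end 50 to 75 mm high), its tail between x = -45 and +10 mm of the box frame; cylinder weight in the bay, upright within 0.12 rad, its centre 15 to 25 mm above the bay floor (x of lid_tail in the frame of box between -0.045 and 0.01 m and z of lid_tail in the frame of box between 0.05 and 0.075 m and angle between lid_rib's own z axis and vertical below 0.15 rad and x of weight_mid in the frame of bay between -0.037 and 0.037 m and y of weight_mid in the frame of bay between -0.05 and 0.05 m and z of weight_mid in the frame of bay between 0.015 and 0.025 m and angle between weight_mid's own z axis and vertical below 0.12 rad); the robot touches nothing.
It fails at once if a bystander is moved more than 25 mm (distance of any of disc, mushroom, clapper, chalk from where it was at the start of the episode above 0.025 m).
It also fails if it takes over 58 s, if anything falls off the work surface, if the arm or the gripper's body presses on something with over 40 N, if the wrist force passes 120 N, or if a joint passes its speed limit or range.

### The arm

A 6-joint arm with a two-finger parallel gripper is mounted at the origin on the work surface. World frame = base frame: x ahead of the robot, y to its left, z up, the work surface at z = 0. Lengths are in m, angles in rad, forces in N, time in s.
With the tool pointing down it reaches from about 0.35 to 0.875 m from the base axis. Payload 15.5 kg.
Tool frame: the origin (TCP) lies at the very end of the fingers, on their centre line; the grasp point (between the pads) lies 19 mm behind it; z points along the fingers, y is the direction in which the jaws open and shut (so a half turn about z gives the same grasp; the last joint's range is limited). The gripper opens to 85 mm and grips with 20 to 120 N. Pads are 22 mm wide; open, the fingers measure 114 mm over their backs; the gripper's body (76 mm by 85 mm) begins 54 mm behind the grasp point. The pads swing forward as they close: fully open they stand 13 mm farther back than shut.
Start: joints at [1.062, 0.494, 1.345, -0, 1.302, -0.096], TCP at [0.251, 0.572, 0.231] pointing down, gripper open.
Joint ranges: [-2.91, 2.91], [-0.82, 2.16], [0.22, 2.67], [-1.22, 4.37], [0.12, 2.79], [-3.08, 3.08]. Speed limits (rad/s): [1.89, 1.89, 2.57, 3.01, 3.01, 3.01].

### API

Orientations are given as a unit quaternion [x, y, z, w].
In Python, from cell import sensors, vision, job gives the robot as it stands. The module is installed in compiled form; this text tells all that it offers.
- The arm moves only by the tool move_arm, never from a script. Its argument "commands" is text: rows parted by semicolons, each of 7 numbers parted by spaces: the shift along the tool's x, y, z in cm, then the turn, a rotation vector about the tool's x, y, z in rad, then the finger opening in cm, from 0 to 8.54. In form: tx ty tz rx ry rz jaw; .... A call has 1 to 5 rows; each row is the pose to reach, as a shift and turn from the pose commanded when the call began, along the tool's axes at that moment; what a row does not reach only later rows make up. A row lasts 1/12 s, in which the tool goes at most 41.7 mm and 7.16 degrees, less where a joint would pass 70% of its speed; a pose out of reach is approached as far as the arm can. A call with a gripper value outside its range is refused whole. The fingers move at their own pace and stop on an object; "squeeze" is the grip in N (left out, the last holds). Time passes only in rows, so rows that repeat a pose let the fingers close. It gives the time, the measured TCP pose, the force and the opening at its end, in the units of the state.
- sensors.sense(): the state, without advancing time (a new reading comes with each control period).
- vision.grab_frame(name): name is "scene" or "top"; returns a dict with "pixels" (480x640x3 uint8, red, green, blue), "z_map" (480x640 float32, m along the optical axis (not along the pixel's ray), 0 where there is no reading), "fovy" (degrees; the focal length in pixels is half the picture's height over the tangent of half this angle, whatever the lens; pixels are square), "cx", "cy" (the principal point, pixels), "position" and "orientation" of the camera in the world. Camera axes: x right, y down, z forward; pixel columns grow to the right and rows downward; lengths in m; the calibration is good to about 2 mm. A picture is of the moment at which its call begins.
- job.sign_off(): hands the job in, once; it reports no verdict.
The state is a dict: "clock": time; "joints": joint angles; "qvel": joint speeds; "effort": joint torques, N m; "position": TCP position; "orientation": TCP orientation; "ft_force": force on the tool from outside, world axes, zero at the start; "wrist_torque": the same for the moment, N m; "gripper_width": opening from 0.0 (shut) to 1.0 (fully open).
Only numpy, scipy, OpenCV 4.12 (cv2) and the standard library are available. Lean on these libraries where they do the work, as an engineer would, in place of code of your own. Each camera call takes 0.05 s, during which the arm holds its last target.

## Working session

There is one attempt and no reset: what is moved stays moved. The work goes in short steps, Python scripts to look and compute and a tool call to move; the robot and the scene stay as the last step left them, time stands still between calls to the robot, and variables do not carry over. Pictures are saved under pics/ and viewed, and the job is handed in when it is done.

Besides the shell and the picture viewer there is one more tool, called after ">>>" by a JSON object that holds its "name" and its "arguments". move_arm: Moves the arm, as the interface text tells. Its arguments: {"type":"object","properties":{"commands":{"type":"string"},"squeeze":{"type":"number"}},"required":["commands"]}

```bash
mkdir -p pics
cat > h.py <<'E'
import numpy as np, cv2
from scipy.spatial.transform import Rotation as R
from cell import sensors, vision, job
def grab(name,save=None):
    f=vision.grab_frame(name)
    if save: cv2.imwrite('pics/'+save,cv2.cvtColor(f['pixels'],cv2.COLOR_RGB2BGR))
    return f
def cam(f):
    H=f['pixels'].shape[0]; fl=H/2/np.tan(np.radians(f['fovy'])/2)
    return fl,R.from_quat(f['orientation']).as_matrix(),np.array(f['position'])
def ray(f,u,v,z):
    fl,M,p=cam(f); d=M@np.array([(u-f['cx'])/fl,(v-f['cy'])/fl,1]); return p+d*(z-p[2])/d[2]
def cloud(f):
    fl,M,p=cam(f); Z=f['z_map']; v,u=np.indices(Z.shape)
    P=np.stack([(u-f['cx'])/fl*Z,(v-f['cy'])/fl*Z,Z],-1)@M.T+p
    P[Z==0]=np.nan; return P
E
python3 - <<'E'
from h import *
for n in('scene','top'):
    f=grab(n,n+'0.png'); print(n,f['fovy'],f['cx'],f['cy'],f['position'],f['orientation'])
    np.savez('/tmp/'+n+'0.npz',**f)
print(sensors.sense())
E
```

```text
scene 54.14468325952762 321.3812836720775 241.74706309198035 [ 0.95471783 -0.41748407  0.93843685] [ 0.90229946  0.32784376 -0.10236848 -0.26056639]
top 52.269542962777074 309.1869330218275 248.4627849976498 [0.4012023  0.00219912 1.26260387] [-0.69918118  0.7096647  -0.05434103  0.06759252]
{'clock': 0.1, 'joints': array([ 1.06150401e+00,  4.94113606e-01,  1.34606548e+00,  2.67409106e-05,
        1.30254599e+00, -9.54778354e-02]), 'qvel': array([-0.00036019, -0.00244087, -0.00197135, -0.00067549, -0.00019483,
       -0.00010465]), 'effort': array([ 8.93528777e-04, -8.83596754e+01, -3.84560108e+01, -3.69066738e-04,
        5.31087950e-03, -1.04556854e-06]), 'position': array([0.25112705, 0.57196117, 0.23076577]), 'orientation': array([ 2.05437538e-01,  9.78670066e-01, -5.36686216e-04, -1.80922972e-04]), 'ft_force': array([-0.49874371,  0.68502543,  0.35789038]), 'wrist_torque': array([-0.04336093, -0.03580897, -0.0190891 ]), 'gripper_width': 0.9995622674508925}
```

View pics/scene0.png

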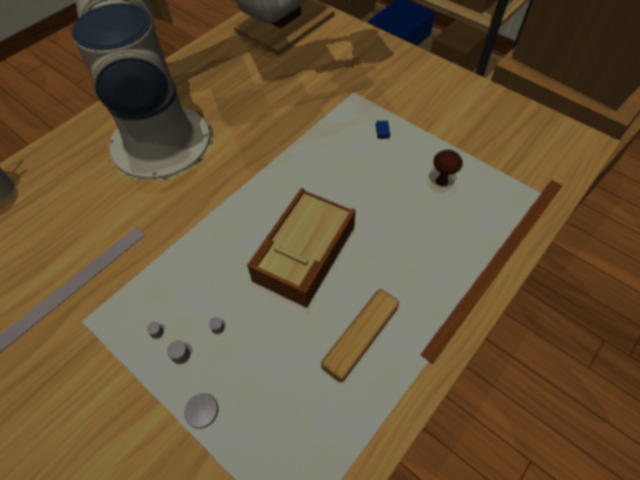

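View pics/top0.png

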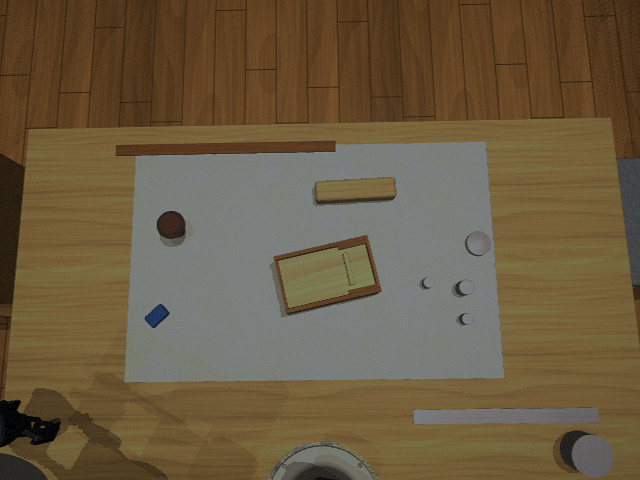

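The scene view shows the box at (303,245), its rib at (293,254), and three look-alike cylinders at (154,329), (178,351) and (216,325). In the top view the cylinders are at (427,283), (465,288) and (465,319), and the largest is (465,288). The rib is at (348,267), so the tail points right and the box's +x points left.

Run:
```python
from h import *
f=dict(np.load('/tmp/top0.npz')); s=dict(np.load('/tmp/scene0.npz'))
P=cloud(f); S=cloud(s)
print('table z', np.nanmedian(P[330:370,200:400,2]))
def win(P,a,b,c,d): return P[c:d,a:b].reshape(-1,3)
for n,(u,v) in dict(c1=(427,283),c2=(465,288),c3=(465,319),disc=(479,243)).items():
    Q=win(P,u-18,u+18,v-16,v+16); Q=Q[Q[:,2]>0.008]; zt=np.percentile(Q[:,2],90); T=Q[Q[:,2]>zt-.006]
    print(n,'top z',zt,'ctr',(T.min(0)+T.max(0))/2,T.mean(0),'ext',np.ptp(T,axis=0),len(T))
for n,(u,v) in dict(c1=(216,325),c2=(178,351),c3=(154,329)).items():
    Q=win(S,u-14,u+14,v-14,v+14); Q=Q[Q[:,2]>0.008]; zt=np.percentile(Q[:,2],90); T=Q[Q[:,2]>zt-.006]
    print('S',n,zt,(T.min(0)+T.max(0))/2,np.ptp(T,axis=0))
# box
for nm,Pc,w in(('top',P,(255,400,220,330)),('scene',S,(235,370,175,315))):
    Q=win(Pc,*w); 
    for lo,hi in((.0715,.0785),(.058,.0715),(.0785,.09),(.05,.09)):
        T=Q[(Q[:,2]>lo)&(Q[:,2]<hi)]
        if len(T)>5:
            r=cv2.minAreaRect(T[:,:2].astype(np.float32)); print(nm,lo,hi,len(T),r,T[:,2].mean())
im=cv2.cvtColor(f['pixels'][215:335,250:405],cv2.COLOR_RGB2BGR); cv2.imwrite('pics/z1.png',cv2.resize(im,None,fx=5,fy=5,interpolation=2))
```

```text
table z 0.001725746293352648
c1 top z 0.03311082746187344 ctr [ 0.52578895 -0.27560076  0.03100983] [ 0.52565214 -0.27566293  0.03034304] ext [0.02554501 0.02781638 0.00779668] 81
c2 top z 0.042949375499257966 ctr [ 0.51081362 -0.36641135  0.04184498] [ 0.51132897 -0.36564905  0.04057236] ext [0.03531059 0.03773096 0.00972333] 171
c3 top z 0.03234644470978716 ctr [ 0.43471283 -0.3653709   0.03137192] [ 0.4339019  -0.3652357   0.03019368] ext [0.02469867 0.02571759 0.00999775] 95
disc top z 0.017341366564985285 ctr [ 0.62759891 -0.41312635  0.01691419] [ 0.6262051  -0.41246866  0.01481755] ext [0.06070347 0.06310228 0.011124  ] 404
S c1 0.030047858642765823 [ 0.53001439 -0.27558298  0.02813205] [0.02652392 0.02704052 0.00815266]
S c2 0.040940618721083025 [ 0.5151878  -0.3657107   0.03962414] [0.03845804 0.03699029 0.00844107]
S c3 0.02978728570066801 [ 0.43758066 -0.36554831  0.02798429] [0.02733136 0.02624419 0.00737071]
top 0.0715 0.0785 1511 ((0.5461374521255493, -0.019363179802894592), (0.14372803270816803, 0.23768211901187897), 12.373826026916504) 0.07474388557868372
top 0.058 0.
[... 338 characters left out ...]
029067993), (0.14364683628082275, 0.2387109398841858), 12.259520530700684) 0.07063154177743598
scene 0.0715 0.0785 1478 ((0.5495418310165405, -0.019234955310821533), (0.14439824223518372, 0.2395777851343155), 12.432012557983398) 0.07511903675403096
scene 0.058 0.0715 4574 ((0.5496881604194641, -0.0183599591255188), (0.14372004568576813, 0.24062776565551758), 12.285354614257812) 0.06724132680727002
scene 0.0785 0.09 149 ((0.5504865646362305, -0.02153947949409485), (0.13939589262008667, 0.22747494280338287), 11.74569034576416) 0.07978005190445628
scene 0.05 0.09 6387 ((0.5494108200073242, -0.018637314438819885), (0.1443997174501419, 0.24080143868923187), 12.432012557983398) 0.06897308779639429
```

View pics/z1.png

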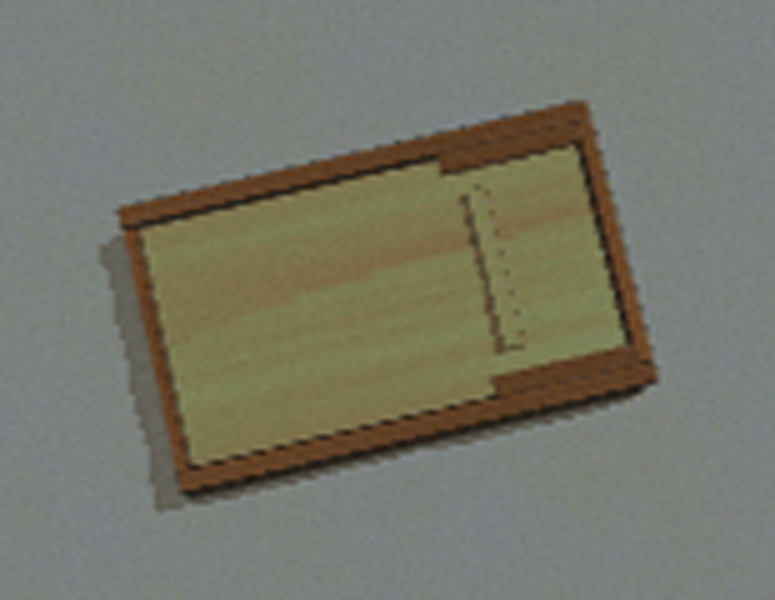

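Measured: the box centre is at about (0.548, -0.019) with rectangle 238×143 mm, which matches. The largest cylinder is at (0.513, -0.366), with a 38 mm diameter and its top at about 41 mm. Next I go above the tail, closing the fingers on the way.

```bash
cat >> h.py <<'E'
O=np.array([0.5478,-0.018,0]); bx=np.array([-0.2136,0.9769,0]); by=np.array([-0.9769,-0.2136,0])
def b2w(x,y,z): return O+bx*x+by*y+np.array([0,0,z])
def w2b(p): d=np.asarray(p)-O; return np.array([d@bx,d@by,d[2]])
def plan(target,yaxis=-by):
    s=sensors.sense(); M=R.from_quat(s['orientation']).as_matrix()
    z=np.array([0,0,-1.]); x=np.cross(yaxis,z); T=np.stack([x,yaxis,z],1)
    print('t',s['clock'],'box pos mm',w2b(s['position'])*1e3,'F',s['ft_force'],'grip',s['gripper_width'])
    print('shift cm',M.T@(target-s['position'])*100,'rot',R.from_matrix(M.T@T).as_rotvec())
E
python3 -c "
from h import *
plan(b2w(-.075,0,.16))"
```

```text
t 0.1 box pos mm [639.70241123 163.80409586 230.76577427] F [-0.49874371  0.68502543  0.35789038] grip 0.9995622674508925
shift cm [-55.29999967 -48.14288588   7.12334479] rot [-1.10334781e-03  4.06032234e-04  9.41711575e-01]
```

>>> {"name": "move_arm", "arguments": {"commands": "-55.3 -48.1 3 0 0 0.94 0;-55.3 -48.1 3 0 0 0.94 0;-55.3 -48.1 3 0 0 0.94 0;-55.3 -48.1 3 0 0 0.94 0;-55.3 -48.1 3 0 0 0.94 0"}}

```text
clock: 0.52
position: [0.3403, 0.3822, 0.2225]
orientation: [0.499, 0.867, -0.0, -0.0]
ft_force: [1.3, 1.1, 0.4]
gripper_width: 0.297
```

```bash
python3 -c "
from h import *
plan(b2w(-.075,0,.16))"
```

```text
t 0.5167 box pos mm [435.24667801 117.22116675 222.47343247] F [1.32054917 1.1181464  0.36126571] grip 0.29682880098677733
shift cm [-52.16346618  -4.45725314   6.25632337] rot [-3.63408394e-04  1.98232212e-04  3.11102864e-01]
```

>>> {"name": "move_arm", "arguments": {"commands": "-50 -4.3 3 0 0 0.3 0;-50 -4.3 3 0 0 0.3 0;-50 -4.3 3 0 0 0.3 0;-50 -4.3 3 0 0 0.3 0;-50 -4.3 3 0 0 0.3 0"}}

```text
clock: 0.93
position: [0.4302, 0.1945, 0.2102]
orientation: [0.621, 0.784, -0.0, -0.0]
ft_force: [1.6, 1.5, -0.6]
gripper_width: -0.002
```

```bash
python3 -c "
from h import *
plan(b2w(-.075,0,.16))"
```

```text
t 0.9333 box pos mm [232.68617241  69.49839385 210.19133055] F [ 1.5848702   1.51676389 -0.62536205] grip -0.0024830890564148164
shift cm [-30.87956617   6.44083046   5.01896106] rot [-1.08544945e-04  1.79976151e-05  1.65352279e-02]
```

>>> {"name": "move_arm", "arguments": {"commands": "-30 6.3 3 0 0 0.01 0;-30 6.3 3 0 0 0.01 0;-30 6.3 3 0 0 0.01 0;-30 6.3 3 0 0 0.01 0;-30 6.3 3 0 0 0.01 0"}}

```text
clock: 1.35
position: [0.5184, 0.0066, 0.1897]
orientation: [0.625, 0.781, -0.0, -0.0]
ft_force: [0.3, 0.3, 1.2]
gripper_width: -0.001
```

```bash
python3 -c "
from h import *
plan(b2w(-.075,0,.11))"
```

```text
t 1.35 box pos mm [ 30.30159231  23.51353085 189.74737021] F [0.32956801 0.25526144 1.17771311] grip -0.0014968511707944942
shift cm [-10.54594981   2.28444041   7.97321134] rot [-2.52991497e-04 -8.91307933e-05  6.54568567e-03]
```

>>> {"name": "move_arm", "arguments": {"commands": "-9.5 2 6 0 0 0.005 0;-9.5 2 6 0 0 0.005 0;-9.5 2 6 0 0 0.005 0;-9.5 2 6 0 0 0.005 0;-9.5 2 6 0 0 0.005 0"}}

```text
clock: 1.77
position: [0.5581, -0.0805, 0.1288]
orientation: [0.627, 0.779, -0.0, -0.001]
ft_force: [0.3, -0.0, 0.3]
gripper_width: -0.001
```

```bash
python3 -c "
from h import *
plan(b2w(-.075,0,.085));f=grab('scene','s1.png')
im=cv2.imread('pics/s1.png')[160:340,200:420];cv2.imwrite('pics/s1c.png',cv2.resize(im,None,fx=3.3,fy=3.3,interpolation=2))"
```

```text
t 1.7667 box pos mm [-63.27045406   3.33906803 128.78812817] F [ 0.34946759 -0.0328549   0.25337056] grip -0.001337384148629052
shift cm [-1.17737739  0.34342628  4.37681294] rot [-0.00203766 -0.00111468 -0.00050386]
```

View pics/s1c.png

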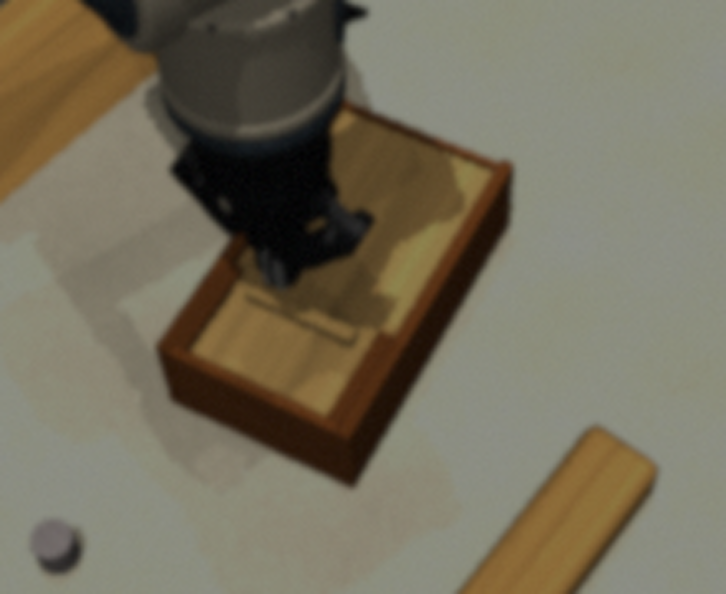

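The crop shows the gripper above the lid, with the rib at (300,318). I move behind the rib and down.

>>> {"name": "move_arm", "arguments": {"commands": "-1.5 0.35 3 0 0 0 0;-1.5 0.35 4 0 0 0 0;-1.5 0.35 4 0 0 0 0;-1.5 0.35 4 0 0 0 0"}}

```text
clock: 2.15
position: [0.5645, -0.0923, 0.0904]
orientation: [0.626, 0.78, -0.0, -0.001]
ft_force: [-0.7, 0.4, 0.4]
gripper_width: 0.001
```

```bash
python3 -c "
from h import *
plan(b2w(-.078,0,.068))"
```

```text
t 2.15 box pos mm [-76.14220404  -0.44683455  90.36708653] F [-0.71190315  0.42036672  0.44906635] grip 0.0012419651750570936
shift cm [-0.18694183 -0.04288601  2.23662052] rot [-0.0010116  -0.0007112   0.00249319]
```

>>> {"name": "move_arm", "arguments": {"commands": "-0.1 0 1.8 0 0 0 0;-0.1 0 2.2 0 0 0 0;-0.1 0 2.5 0 0 0 0;-0.1 0 2.6 0 0 0 0;-0.1 0 2.6 0 0 0 0"}}

```text
clock: 2.57
position: [0.5654, -0.0941, 0.0647]
orientation: [0.626, 0.78, 0.0, 0.0]
ft_force: [-1.4, 0.2, 2.0]
gripper_width: 0.001
```

```bash
python3 -c "
from h import *
plan(b2w(-.078,0,.068));f=grab('scene','s2.png')
im=cv2.imread('pics/s2.png')[160:340,200:420];cv2.imwrite('pics/s2c.png',cv2.resize(im,None,fx=3.3,fy=3.3,interpolation=2))"
```

```text
t 2.5667 box pos mm [-78.10426195  -0.94373408  64.6933671 ] F [-1.41648828  0.2434969   1.99191236] grip 0.0008931319694741029
shift cm [ 0.0109177  -0.09425511 -0.33069208] rot [2.97578242e-04 6.67794833e-05 2.01673404e-03]
```

View pics/s2c.png

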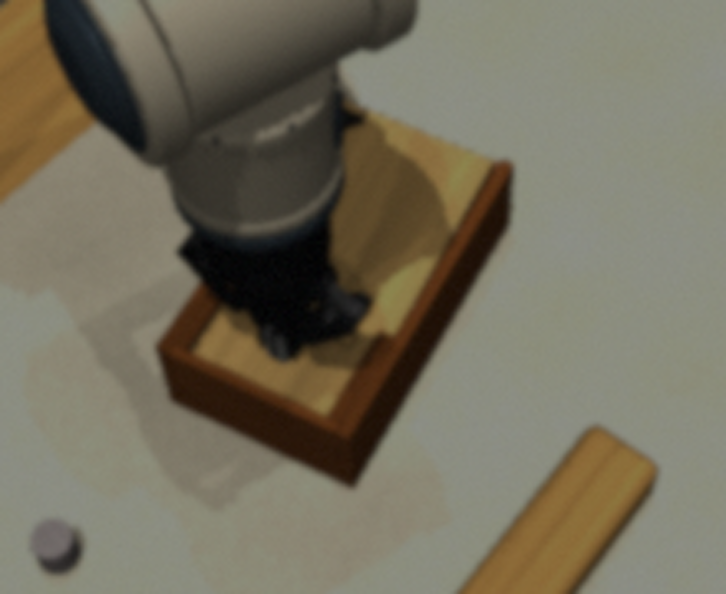

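>>> {"name": "move_arm", "arguments": {"commands": "0 -0.1 0.1 0 0 0 0;0.4 -0.1 0.1 0 0 0 0;0.9 -0.1 0.05 0 0 0 0;1.4 -0.1 0 0 0 0 0;2 -0.1 -0.05 0 0 0 0"}}

```text
clock: 3.03
position: [0.5609, -0.0755, 0.0653]
orientation: [0.626, 0.779, 0.0, 0.001]
ft_force: [0.3, -7.1, 9.4]
gripper_width: 0.002
```

```bash
python3 -c "
from h import *
plan(b2w(-.048,0,.066));f=grab('scene','s3.png')
im=cv2.imread('pics/s3.png')[160:340,200:420];cv2.imwrite('pics/s3c.png',cv2.resize(im,None,fx=3.3,fy=3.3,interpolation=2))"
```

```text
t 3.0333 box pos mm [-58.91219404  -0.48050882  65.25791806] F [ 0.34915948 -7.0870074   9.39090087] grip 0.0016462880031957636
shift cm [ 1.09140024 -0.0461718  -0.07597829] rot [0.00176574 0.00154561 0.00160111]
```

View pics/s3c.png

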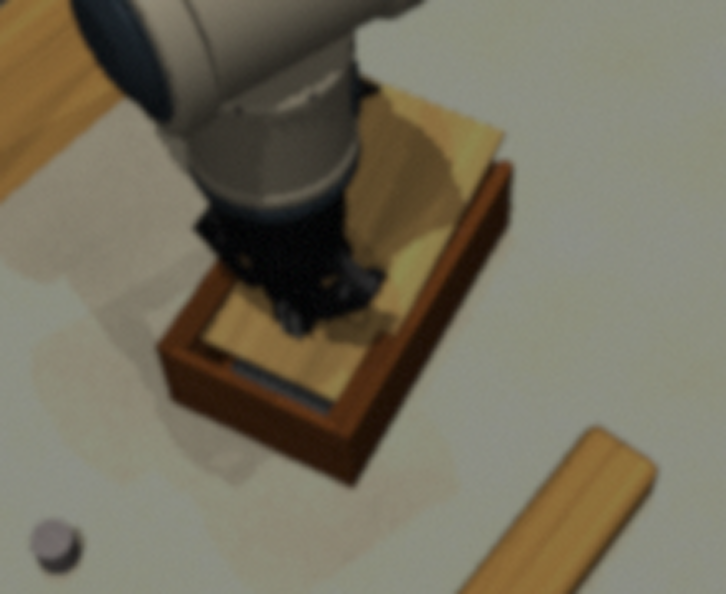

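The crop shows the lid's front edge past the lip at (500,140) and the tail gap at (270,385). It has slid about 13 mm, so I ease the pressure and push on by the rib.

>>> {"name": "move_arm", "arguments": {"commands": "0.2 0 -0.3 0 0 0 0;0.7 0 -0.45 0 0 0 0;1.3 0 -0.5 0 0 0 0;2 0 -0.55 0 0 0 0;2.7 0 -0.6 0 0 0 0"}}

```text
clock: 3.5
position: [0.5539, -0.0479, 0.0705]
orientation: [0.626, 0.78, -0.0, -0.0]
ft_force: [-0.0, -0.0, -0.1]
gripper_width: 0.001
```

```bash
python3 -c "
from h import *
plan(b2w(.005,0,.072));f=grab('scene','s4.png')
im=cv2.imread('pics/s4.png')[160:340,200:420];cv2.imwrite('pics/s4c.png',cv2.resize(im,None,fx=3.3,fy=3.3,interpolation=2))"
```

```text
t 3.5 box pos mm [-30.55785973   0.42407329  70.51936047] F [-0.02189224 -0.01575015 -0.12486866] grip 0.0010626147083400597
shift cm [ 3.55578044  0.0483668  -0.14764124] rot [-0.00021777 -0.00012166  0.00168479]
```

View pics/s4c.png

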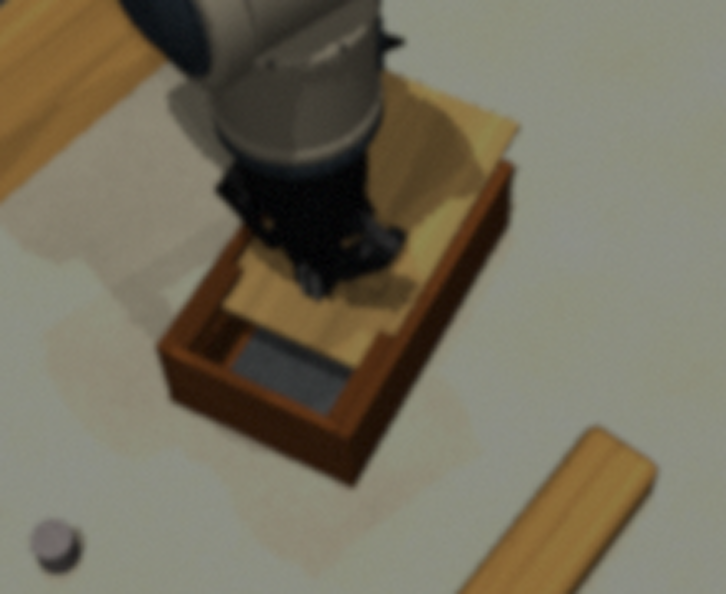

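The tail is now about half-way across the bay, with the bay floor visible at (300,370). I continue.

>>> {"name": "move_arm", "arguments": {"commands": "0.7 0.05 -0.1 0 0 0 0;1.4 0.05 -0.15 0 0 0 0;2.1 0.05 -0.2 0 0 0 0;2.8 0.05 -0.2 0 0 0 0;3.4 0.05 -0.2 0 0 0 0"}}

```text
clock: 3.97
position: [0.5473, -0.0146, 0.0726]
orientation: [0.626, 0.78, 0.0, 0.0]
ft_force: [0.3, -1.4, -0.0]
gripper_width: -0.004
```

>>> {"name": "move_arm", "arguments": {"commands": "0.2 0 0 0 0 0 0;0.2 0 0 0 0 0 0;0.2 0 0 0 0 0 0"}}

```text
clock: 4.22
position: [0.547, -0.0134, 0.0725]
orientation: [0.626, 0.78, -0.0, -0.0]
ft_force: [0.6, 0.6, -0.0]
gripper_width: -0.004
```

```bash
cat > tail.py <<'E'
from h import *
import sys
n=sys.argv[1]
plan(b2w(.005,0,.072))
f=grab('scene',n+'.png')
im=cv2.imread('pics/'+n+'.png')[160:340,200:420];cv2.imwrite('pics/'+n+'c.png',cv2.resize(im,None,fx=3.3,fy=3.3,interpolation=2))
P=cloud(f).reshape(-1,3)-O-np.array([.0016,0,0]); X=P@bx;Y=P@by;Z=P[:,2]
m=(abs(Y)<.045)&(X>-.11)&(X<.02)
for a in range(-110,20,6):
    k=m&(X>a/1e3)&(X<(a+6)/1e3)
    if k.sum(): print(a,k.sum(),round(np.nanmedian(Z[k]),4),end=' | ')
E
python3 tail.py s5
```

```text
t 4.2167 box pos mm [ 4.69610574 -0.18912496 72.52266436] F [ 0.55748898  0.59768143 -0.02779873] grip -0.0035522103181769783
shift cm [ 0.03040427 -0.01885232  0.05226801] rot [-2.87263498e-05 -3.40642361e-05  1.94398350e-03]
-86 76 0.01 | -80 766 0.4124 | -74 628 0.4267 | -68 464 0.4386 | -62 326 0.4478 | -56 326 0.433 | -50 310 0.4341 | -44 782 0.3085 | -38 1051 0.2802 | -32 835 0.2937 | -26 587 0.3407 | -20 560 0.3436 | -14 583 0.2985 | -8 780 0.163 | -2 463 0.2803 | 4 340 0.3578 | 10 271 0.4376 | 16 212 0.3591 |
```

View pics/s5c.png

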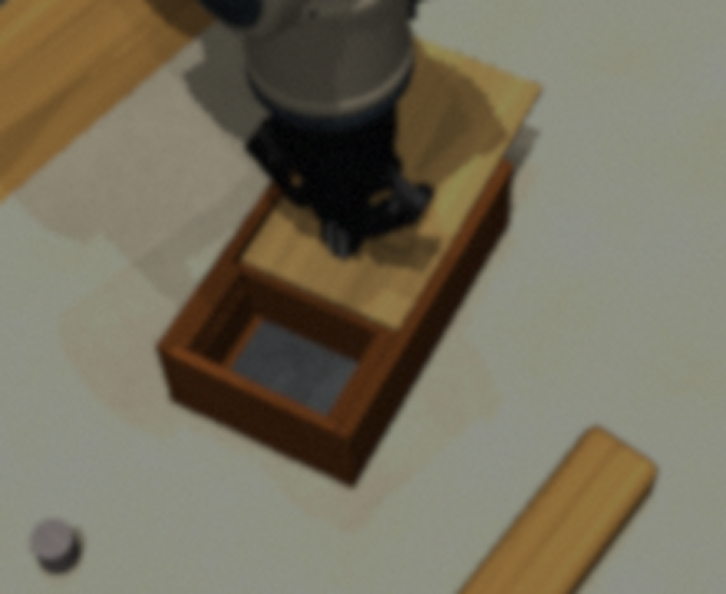

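The bay is fully uncovered, and the tail edge runs from (245,265) to (395,325) in the crop. I check the edge with rays while retracting.

```bash
python3 -c "
from h import *
f=grab('scene','s6.png')
for u,v in((245,262),(320,292),(395,325)):
    print(w2b(ray(f,u/3.3+200,v/3.3+160,.068))*1e3)
for u,v in((160,345),(352,432)): print(w2b(ray(f,u/3.3+200,v/3.3+160,.076))*1e3)
plan(np.array([.513,-.366,.15]))"
```

```text
[-34.65204319  52.90101386  68.        ]
[-32.13248151  -3.34104299  68.        ]
[-31.68168933 -59.19980625  68.        ]
[-118.26795247   65.46929508   76.        ]
[-115.85853827  -73.87105634   76.        ]
t 4.3167 box pos mm [ 4.40799878 -0.14698779 72.51671928] F [ 0.15950088  0.40745643 -0.14811656] grip -0.0006911671522855954
shift cm [-33.67790665 -10.89913514  -7.74753606] rot [-2.48730967e-05  1.54827897e-05  1.51774544e-03]
```

>>> {"name": "move_arm", "arguments": {"commands": "-0.2 0 -1 0 0 0 0;-0.3 0 -5 0 0 0 2;-0.3 0 -8 0 0 0 7;-3 0 -8 0 0 0 7;-6 0 -8 0 0 0 7"}}

```text
clock: 4.73
position: [0.561, -0.0721, 0.1555]
orientation: [0.626, 0.78, 0.001, 0.002]
ft_force: [0.4, -0.2, 0.3]
gripper_width: 0.569
```

```bash
python3 -c "
from h import *
plan(np.array([.513,-.366,.12]))"
```

```text
t 4.7333 box pos mm [-55.69146435  -1.29156481 155.46916889] F [ 0.37222714 -0.24232045  0.34809847] grip 0.568651457358432
shift cm [-27.63526063 -11.0839259    3.55064023] rot [0.00370065 0.00160941 0.00392329]
```

>>> {"name": "move_arm", "arguments": {"commands": "-27 -11 0 0 0 0 6;-27 -11 0 0 0 0 6;-27 -11 0 0 0 0 6;-27 -11 0 0 0 0 6;-27 -11 0 0 0 0 6"}}

```text
clock: 5.15
position: [0.5239, -0.2797, 0.1534]
orientation: [0.627, 0.779, 0.0, 0.0]
ft_force: [1.9, 0.4, -0.0]
gripper_width: 0.697
```

```bash
python3 -c "
from h import *
plan(np.array([.513,-.366,.12]))"
```

```text
t 5.15 box pos mm [-250.57737481   79.27217523  153.44656578] F [ 1.94047264  0.39461517 -0.04825758] grip 0.6972543748356489
shift cm [-8.18980503 -2.91851801  3.34679979] rot [0.00040971 0.00040724 0.00139305]
```

>>> {"name": "move_arm", "arguments": {"commands": "-7.2 -2.5 1 0 0 0 6;-7.2 -2.5 3 0 0 0 6;-7.2 -2.5 5 0 0 0 6;-7.2 -2.5 5 0 0 0 6"}}

```text
clock: 5.48
position: [0.5135, -0.3542, 0.0996]
orientation: [0.628, 0.778, 0.0, -0.002]
ft_force: [-0.9, 1.8, -1.4]
gripper_width: 0.701
```

```bash
python3 -c "
from h import *
plan(np.array([.513,-.366,.007]))
for n in('scene','top'):
  f=grab(n,n+'7.png'); im=cv2.imread('pics/'+n+'7.png'); im=im[280:440,100:300] if n=='scene' else im[210:350,390:540]
  cv2.imwrite('pics/'+n+'7c.png',cv2.resize(im,None,fx=3.5,fy=3.5,interpolation=2))
"
```

```text
t 5.4833 box pos mm [-321.08717166  105.33115397   99.63806021] F [-0.88359075  1.81299681 -1.37381354] grip 0.7014333365052886
shift cm [-1.17761174 -0.2715932   9.2604752 ] rot [-0.00285297 -0.0035714  -0.00152038]
```

View pics/scene7c.png

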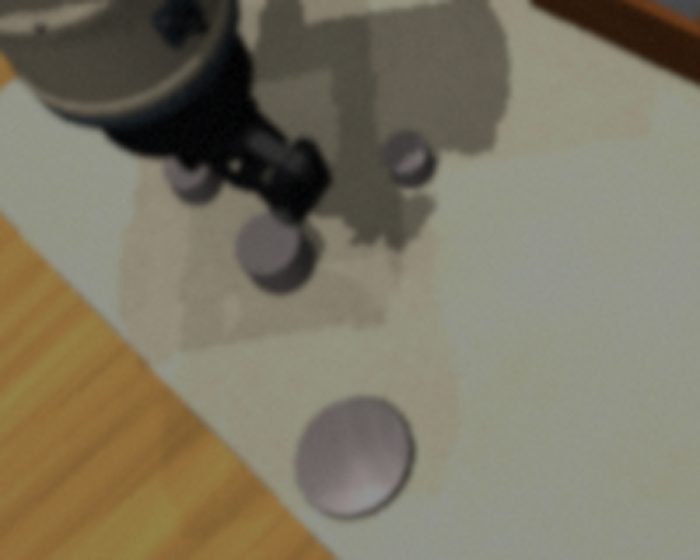

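View pics/top7c.png

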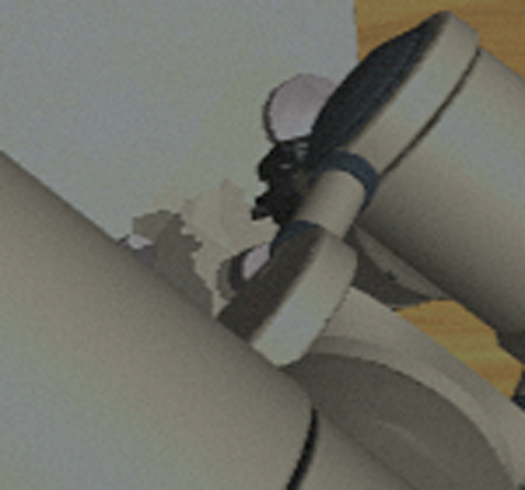

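The scene crop shows the target at (275,250), just ahead of the fingers, and its neighbours are clear. I centre first, then measure again before descending.

>>> {"name": "move_arm", "arguments": {"commands": "-0.9 -0.2 2 0 0 0 6;-0.9 -0.2 4 0 0 0 6;-0.9 -0.2 4 0 0 0 6;-0.9 -0.2 4 0 0 0 6"}}

```text
clock: 5.92
position: [0.5161, -0.3613, 0.0636]
orientation: [0.626, 0.78, 0.0, -0.0]
ft_force: [-0.7, 0.1, -0.2]
gripper_width: 0.703
```

```bash
python3 -c "
from h import *
plan(np.array([.513,-.366,.007]))
n='scene'
f=grab(n,n+'8.png'); im=cv2.imread('pics/'+n+'8.png'); im=im[280:440,100:300]
cv2.imwrite('pics/'+n+'8c.png',cv2.resize(im,None,fx=3.5,fy=3.5,interpolation=2))
"
```

```text
t 5.9167 box pos mm [-328.56830259  104.32221118   63.61890902] F [-0.71312136  0.14521308 -0.15132437] grip 0.70299609173394
shift cm [-0.39749981 -0.40051536  5.66179529] rot [-0.00023108 -0.00047432  0.00288482]
```

View pics/scene8c.png

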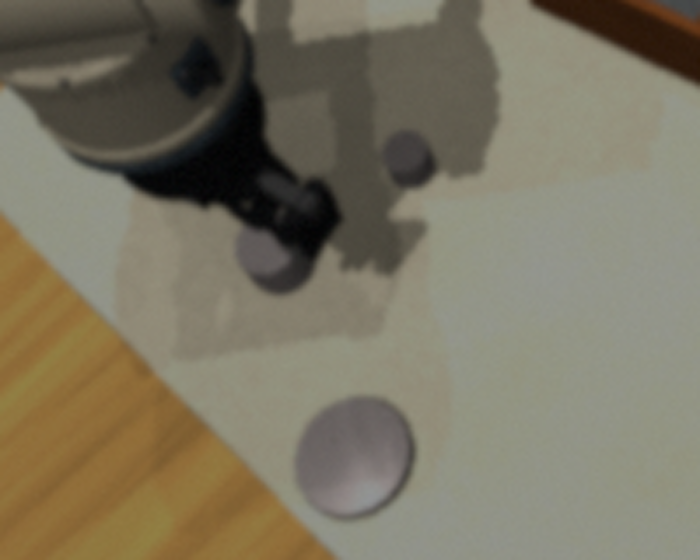

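>>> {"name": "move_arm", "arguments": {"commands": "-0.4 -0.4 0 0 0 0 6;-0.4 -0.4 0.5 0 0 0 6;-0.4 -0.4 2.5 0 0 0 6;-0.4 -0.4 4.5 0 0 0 6;-0.4 -0.4 5.6 0 0 0 6"}}

```text
clock: 6.38
position: [0.5123, -0.3668, 0.0054]
orientation: [0.626, 0.779, 0.0, -0.0]
ft_force: [0.3, 0.0, -1.2]
gripper_width: 0.702
```

```bash
python3 -c "
from h import *
plan(np.array([.513,-.366,.007]))
n='scene'
f=grab(n,n+'9.png'); im=cv2.imread('pics/'+n+'9.png'); im=im[280:440,100:300]
cv2.imwrite('pics/'+n+'9c.png',cv2.resize(im,None,fx=3.5,fy=3.5,interpolation=2))
"
```

```text
t 6.3833 box pos mm [-333.17789827  109.16686621    5.43507976] F [ 0.26873712  0.03935122 -1.1705646 ] grip 0.7015798307787573
shift cm [ 0.06494474  0.08384346 -0.15648939] rot [-0.00038729 -0.00054013  0.00165787]
```

View pics/scene9c.png

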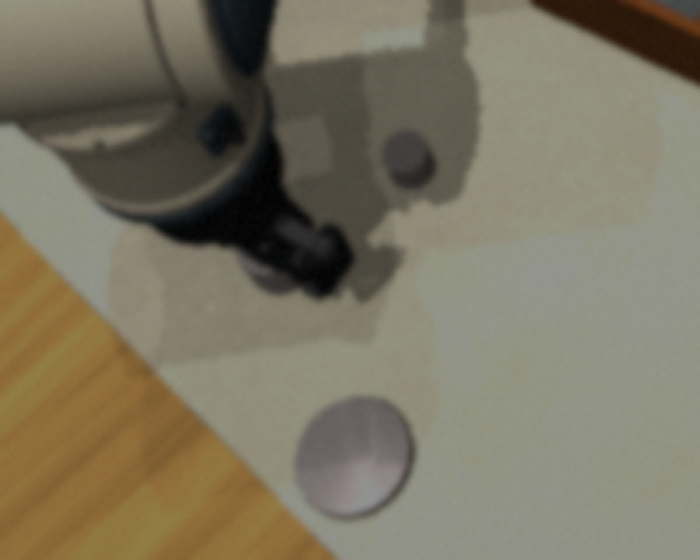

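The fingers straddle the weight at (285,265). I close the grip.

>>> {"name": "move_arm", "arguments": {"commands": "0 0 -0.2 0 0 0 4.5;0 0 -0.2 0 0 0 3;0 0 -0.2 0 0 0 3;0 0 -0.2 0 0 0 3;0 0 -0.2 0 0 0 3", "squeeze": 50}}

```text
clock: 6.85
position: [0.5133, -0.3676, 0.0098]
orientation: [0.626, 0.78, -0.0, 0.001]
ft_force: [-1.3, 0.3, 7.4]
gripper_width: 0.423
```

>>> {"name": "move_arm", "arguments": {"commands": "0 0 -0.2 0 0 0 3;0 0 -0.2 0 0 0 3;0 0 -1 0 0 0 3;0 0 -3 0 0 0 3;0 0 -6 0 0 0 3"}}

```text
clock: 7.27
position: [0.5115, -0.366, 0.0676]
orientation: [0.626, 0.779, 0.0, -0.002]
ft_force: [-0.3, -0.5, -2.8]
gripper_width: 0.429
```

>>> {"name": "move_arm", "arguments": {"commands": "0 0 -4 0 0 0 3;0 0 -8 0 0 0 3;0 0 -8 0 0 0 3"}}

```text
clock: 7.52
position: [0.5154, -0.3693, 0.1567]
orientation: [0.626, 0.78, -0.0, 0.005]
ft_force: [1.5, -0.9, -1.9]
gripper_width: 0.425
```

```bash
python3 -c "
from h import *
plan(b2w(-.075,0,.14))
n='scene'
f=grab(n,n+'10.png'); im=cv2.imread('pics/'+n+'10.png'); im=im[250:410,100:300]
cv2.imwrite('pics/'+n+'10c.png',cv2.resize(im,None,fx=3.5,fy=3.5,interpolation=2))
"
```

```text
t 7.5167 box pos mm [-336.28612492  106.66260439  156.71633475] F [ 1.4904352  -0.87626087 -1.91843191] grip 0.425462222554876
shift cm [26.12422581 10.70291006  1.51315584] rot [0.00651816 0.00873127 0.00179156]
```

View pics/scene10c.png

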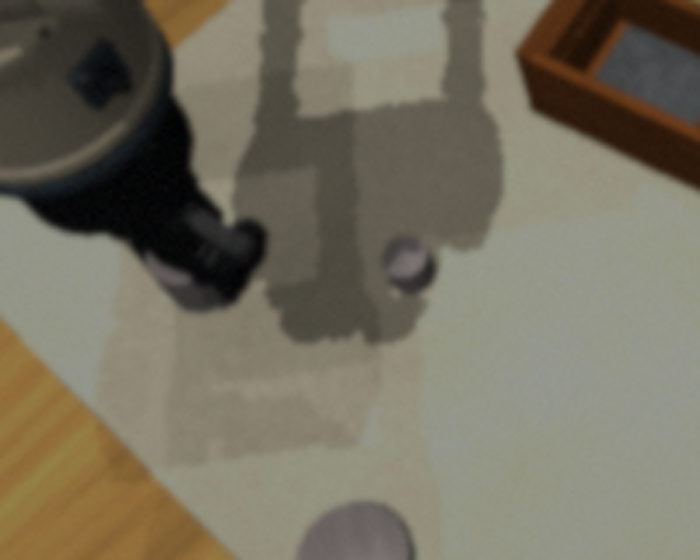

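The weight is held, with the neighbours undisturbed. I carry it to the bay.

>>> {"name": "move_arm", "arguments": {"commands": "13 5.3 0.5 0 0 0 3;26 10.7 0.5 0 0 0 3;26 10.7 0.5 0 0 0 3;26 10.7 0.5 0 0 0 3;26 10.7 0.5 0 0 0 3"}}

```text
clock: 7.98
position: [0.5478, -0.1598, 0.1438]
orientation: [0.627, 0.779, -0.0, -0.001]
ft_force: [1.4, -0.3, -2.5]
gripper_width: 0.43
```

```bash
python3 -c "
from h import *
plan(b2w(-.076,0,.14))"
```

```text
t 7.9833 box pos mm [-138.55175349   30.24412131  143.76081474] F [ 1.38102839 -0.25098257 -2.51925225] grip 0.42951525611430913
shift cm [6.25140485 3.03292037 0.37814755] rot [-0.00131732 -0.00096839  0.00127109]
```

>>> {"name": "move_arm", "arguments": {"commands": "3 1.5 0.3 0 0 0 3;5.3 2.6 0.3 0 0 0 3;5.3 2.6 0.3 0 0 0 3;5.3 2.6 0.3 0 0 0 3;5.3 2.6 0.3 0 0 0 3"}}

```text
clock: 8.4
position: [0.5622, -0.1046, 0.1411]
orientation: [0.626, 0.78, -0.0, -0.0]
ft_force: [-0.7, 0.3, -2.4]
gripper_width: 0.431
```

```bash
python3 -c "
from h import *
plan(b2w(-.076,0,.1))"
```

```text
t 8.4 box pos mm [-87.70580869   4.48150823 141.07307823] F [-0.73342351  0.2627415  -2.39391564] grip 0.43099802862850234
shift cm [1.16868199 0.454744   4.10722156] rot [-0.00099357 -0.0003097   0.00213972]
```

>>> {"name": "move_arm", "arguments": {"commands": "0.6 0.2 1 0 0 0 3;1.1 0.45 2.5 0 0 0 3;1.1 0.45 3.5 0 0 0 3;1.1 0.45 3.5 0 0 0 3;1.1 0.45 3.5 0 0 0 3"}}

```text
clock: 8.82
position: [0.564, -0.0932, 0.1058]
orientation: [0.627, 0.779, -0.0, -0.001]
ft_force: [0.1, -0.3, -2.7]
gripper_width: 0.427
```

```bash
python3 -c "
from h import *
plan(b2w(-.076,0,.0165));f=grab('scene','s11.png')
im=cv2.imread('pics/s11.png')[160:340,200:420];cv2.imwrite('pics/s11c.png',cv2.resize(im,None,fx=3.3,fy=3.3,interpolation=2))"
```

```text
t 8.8167 box pos mm [-76.96651455   0.23642606 105.82212049] F [ 0.07578695 -0.27995992 -2.72181336] grip 0.42655133195486744
shift cm [0.09055805 0.03822376 8.93222884] rot [-0.00162042 -0.00071372  0.00113829]
```

View pics/s11c.png

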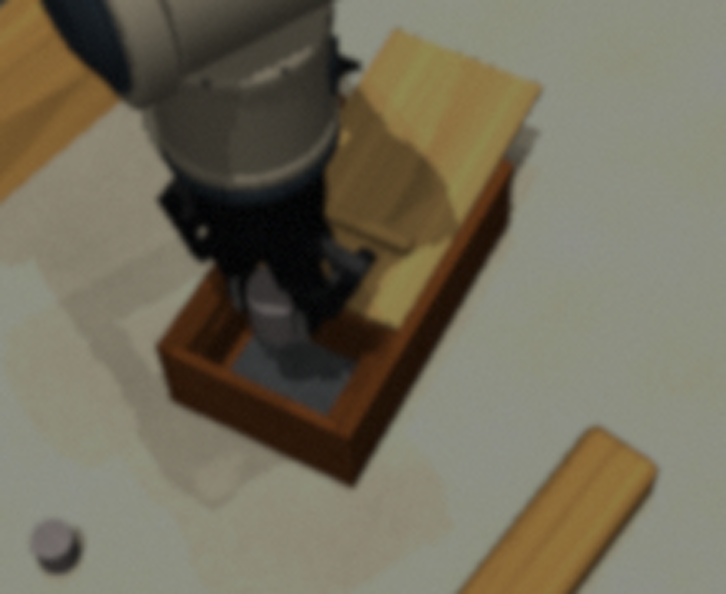

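The weight hangs over the bay, bottom at about (275,340), and the lid is steady. Before lowering I check how wide the linkage is at rail height.

```bash
python3 -c "
from h import *
f=grab('scene'); s=sensors.sense(); P=cloud(f).reshape(-1,3)-s['position']-np.array([.0016,0,0])
X=P@bx;Y=P@by;Z=P[:,2]
for a in range(0,110,8):
    k=(Z>a/1e3)&(Z<(a+8)/1e3)&(abs(X)<.06)&(abs(Y)<.09)
    if k.sum()>5: print(a,k.sum(),'Y',np.percentile(Y[k],[1,99])*1e3,'X',np.percentile(X[k],[1,99])*1e3)
"
```

```text
0 37 Y [-26.26617663  22.70913805] X [-17.48283276  -4.60203535]
8 57 Y [-30.925333    31.37860499] X [-17.58457412   3.15224847]
16 52 Y [-31.11666217  31.2708885 ] X [-17.3102901    0.33674657]
24 174 Y [-30.31179089  25.37891606] X [-17.14598899  11.23081232]
32 40 Y [-31.22938811  25.26992461] X [-12.31025572  10.23764992]
40 45 Y [-38.23728845  40.34179006] X [-12.61202198  10.00621846]
48 120 Y [-48.00223616  50.64772968] X [-13.04791752  10.054346  ]
56 56 Y [-51.2257677   56.08839424] X [-13.92442338  13.43647937]
64 79 Y [-54.58557146  53.93241496] X [-17.06684595  10.43894474]
72 81 Y [-57.90202271  60.15456751] X [-17.14043209  -0.97536696]
80 76 Y [-59.11910677  62.53290915] X [-17.335948    -3.67671098]
88 96 Y [-65.16955715  61.97530226] X [-19.15269408   9.47125161]
96 202 Y [-65.51737563  65.27398413] X [-19.65437112  11.73649097]
104 91 Y [-51.6501527   53.66163223] X [-18.76646316   6.80026267]
```

At rail height (about 60 mm above the TCP) the linkage is ±52 to 55 mm wide, against ±51.5 mm clear between the upper rails. It would touch with this grasp, so I set the weight down on free table behind the box and grasp it about 11 mm higher.

>>> {"name": "move_arm", "arguments": {"commands": "-4 0.5 0 0 0 0 3;-8 1 0 0 0 0 3;-11.5 1.5 0 0 0 0 3;-11.5 1.5 2 0 0 0 3;-11.5 1.5 5 0 0 0 3"}}

```text
clock: 9.33
position: [0.6068, -0.2055, 0.0592]
orientation: [0.627, 0.779, 0.001, 0.004]
ft_force: [-0.0, 0.3, -3.1]
gripper_width: 0.427
```

```bash
python3 -c "
from h import *
plan(b2w(-.19,-.015,.009))"
```

```text
t 9.3333 box pos mm [-195.73704212  -17.63471655   59.16266839] F [-0.00545305  0.27956567 -3.10922039] grip 0.4274878519194342
shift cm [ 0.59763691 -0.29481357  5.01182153] rot [ 0.00612514  0.00466717 -0.00095962]
```

>>> {"name": "move_arm", "arguments": {"commands": "0 0 1.5 0 0 0 3;0 0 3 0 0 0 3;0 0 3.8 0 0 0 3;0 0 4.3 0 0 0 3;0 0 4.3 0 0 0 3"}}

```text
clock: 9.75
position: [0.604, -0.202, 0.0134]
orientation: [0.626, 0.779, -0.0, -0.0]
ft_force: [0.1, 0.4, -2.7]
gripper_width: 0.425
```

>>> {"name": "move_arm", "arguments": {"commands": "0 0 0.1 0 0 0 3;0 0 0.2 0 0 0 3;0 0 0.35 0 0 0 3;0 0 0.45 0 0 0 3;0 0 0.45 0 0 0 3"}}

```text
clock: 10.17
position: [0.6044, -0.202, 0.0098]
orientation: [0.626, 0.78, 0.0, 0.001]
ft_force: [-0.3, 0.4, 4.1]
gripper_width: 0.429
```

The force reads +4.1 N, so the weight stands on the table. I open, go up about 11 mm and grip again.

>>> {"name": "move_arm", "arguments": {"commands": "0 0 0 0 0 0 5.2;0 0 0 0 0 0 5.2;0 0 -0.4 0 0 0 5.2;0 0 -0.9 0 0 0 5.2;0 0 -1.1 0 0 0 5.2"}}

```text
clock: 10.58
position: [0.6044, -0.2021, 0.0211]
orientation: [0.626, 0.78, 0.0, 0.0]
ft_force: [0.4, -0.2, -0.8]
gripper_width: 0.606
```

>>> {"name": "move_arm", "arguments": {"commands": "0 0 0 0 0 0 4;0 0 0 0 0 0 3;0 0 0 0 0 0 3;0 0 0 0 0 0 3;0 0 0 0 0 0 3"}}

```text
clock: 11.0
position: [0.6045, -0.2021, 0.0211]
orientation: [0.626, 0.78, 0.0, 0.001]
ft_force: [-3.1, 1.3, 14.6]
gripper_width: 0.422
```

```bash
python3 -c "
from h import *
plan(b2w(-.19,-.015,.02))
f=grab('scene','s12.png'); im=cv2.imread('pics/s12.png')[220:380,180:380]
cv2.imwrite('pics/s12c.png',cv2.resize(im,None,fx=3.5,fy=3.5,interpolation=2))
s=sensors.sense(); P=cloud(f).reshape(-1,3)-s['position']-np.array([.0016,0,0])
X=P@bx;Y=P@by;Z=P[:,2]
for a in range(36,66,4):
    k=(Z>a/1e3)&(Z<(a+4)/1e3)&(abs(X)<.06)&(abs(Y)<.09)
    if k.sum()>5: print(a,k.sum(),'Y',np.percentile(Y[k],[2,98])*1e3)
"
```

```text
t 11.0 box pos mm [-191.96955463  -16.02635483   21.10457368] F [-3.08177946  1.25826127 14.63019014] grip 0.42219531451722075
shift cm [ 0.19801743 -0.10246997  0.11018549] rot [0.00107933 0.0008144  0.00176295]
36 10 Y [-30.11299943  21.12645139]
44 15 Y [-42.84238485  39.96362464]
48 33 Y [-45.88567696  47.44728363]
52 41 Y [-44.96950736  47.19465461]
56 16 Y [-51.29348695  50.90927041]
60 12 Y [-51.61961794  53.67071471]
64 18 Y [-52.8144195   50.63065819]
```

View pics/s12c.png

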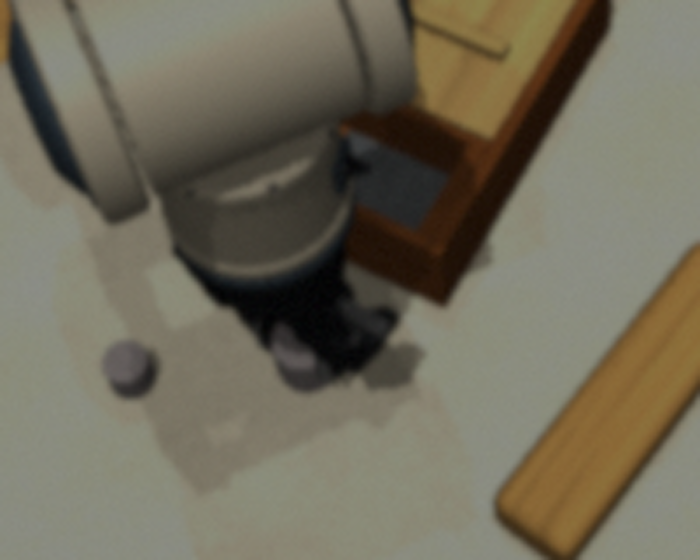

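The profile now leaves about 5 mm at each rail. The weight is upright between the pads at (300,358). I lift it and go back.

>>> {"name": "move_arm", "arguments": {"commands": "0 0 -0.5 0 0 0 3;0 0 -2 0 0 0 3;0 0 -5 0 0 0 3;0 0 -8.5 0 0 0 3;0 0 -9.5 0 0 0 3", "squeeze": 60}}

```text
clock: 11.47
position: [0.6056, -0.2025, 0.1196]
orientation: [0.626, 0.78, 0.001, 0.002]
ft_force: [2.2, -0.3, -1.4]
gripper_width: 0.416
```

```bash
python3 -c "
from h import *
plan(b2w(-.076,0,.118))
f=grab('scene','s13.png'); im=cv2.imread('pics/s13.png')[200:360,180:380]
cv2.imwrite('pics/s13c.png',cv2.resize(im,None,fx=3.5,fy=3.5,interpolation=2))"
```

```text
t 11.4667 box pos mm [-192.63783373  -17.07425014  119.55145541] F [ 2.23013421 -0.25562125 -1.42263935] grip 0.4158083261313132
shift cm [11.66777222 -1.68711504  0.11423689] rot [0.0039552  0.00293119 0.00178964]
```

View pics/s13c.png

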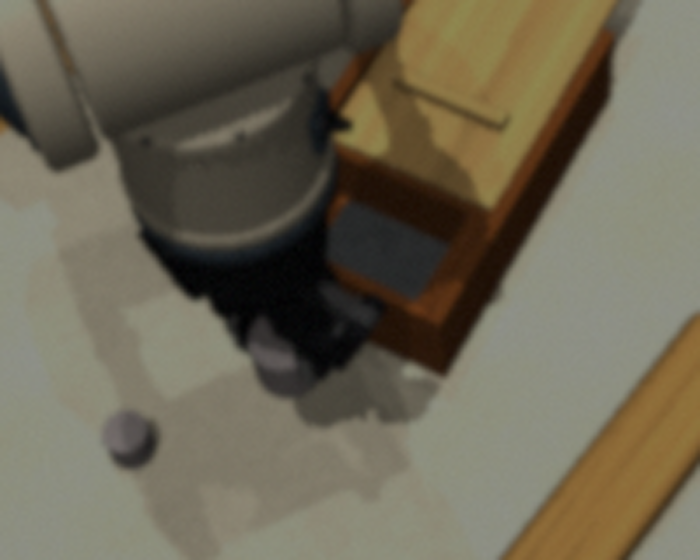

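The weight is held with its bottom at about 98 mm, clear of the 76 mm wall.

>>> {"name": "move_arm", "arguments": {"commands": "4 -0.6 0 0 0 0 3;8 -1.2 0 0 0 0 3;11.4 -1.6 0 0 0 0 3;11.4 -1.6 0 0 0 0 3;11.4 -1.6 0 0 0 0 3"}}

```text
clock: 11.93
position: [0.5626, -0.0922, 0.1142]
orientation: [0.625, 0.78, -0.0, -0.001]
ft_force: [-0.3, 0.2, -3.1]
gripper_width: 0.418
```

```bash
python3 -c "
from h import *
plan(b2w(-.077,0,.029))
f=grab('scene','s14.png'); im=cv2.imread('pics/s14.png')[180:320,220:380]
cv2.imwrite('pics/s14c.png',cv2.resize(im,None,fx=4,fy=4,interpolation=2))"
```

```text
t 11.9333 box pos mm [-75.653463     1.41226212 114.18109873] F [-0.25412326  0.16791133 -3.09741854] grip 0.4176727098398838
shift cm [-0.14391256  0.15704606  8.51767655] rot [-0.00192331 -0.00105293  0.00406567]
```

View pics/s14c.png

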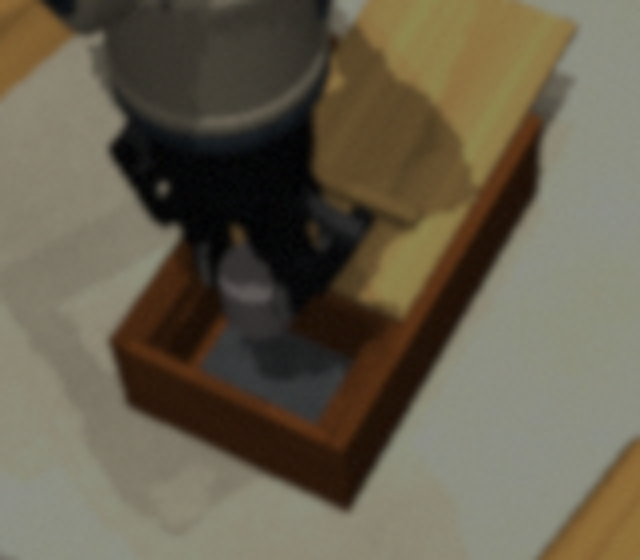

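The weight hangs upright over the bay at (250,300). I lower it.

>>> {"name": "move_arm", "arguments": {"commands": "-0.1 0.15 1 0 0 0 3;-0.1 0.15 3 0 0 0 3;-0.1 0.15 5 0 0 0 3;-0.1 0.15 6.5 0 0 0 3;-0.1 0.15 7.2 0 0 0 3"}}

```text
clock: 12.4
position: [0.5647, -0.0955, 0.0402]
orientation: [0.627, 0.779, -0.001, -0.001]
ft_force: [-0.1, -0.3, -2.7]
gripper_width: 0.416
```

```bash
python3 -c "
from h import *
plan(b2w(-.077,0,.029))"
```

```text
t 12.4 box pos mm [-7.92861769e+01  1.50145619e-02  4.01748938e+01] F [-0.14914483 -0.33428315 -2.65607062] grip 0.41552604730067033
shift cm [0.22758392 0.00438083 1.11775906] rot [-0.00249611 -0.00121362  0.00039263]
```

>>> {"name": "move_arm", "arguments": {"commands": "0.2 0 0.4 0 0 0 3;0.2 0 0.7 0 0 0 3;0.2 0 0.9 0 0 0 3;0.2 0 1 0 0 0 3;0.2 0 1 0 0 0 3"}}

```text
clock: 12.82
position: [0.5654, -0.0928, 0.0335]
orientation: [0.626, 0.78, 0.0, 0.0]
ft_force: [-1.0, 0.1, -2.1]
gripper_width: 0.415
```

>>> {"name": "move_arm", "arguments": {"commands": "0 0 0.1 0 0 0 3;0 0 0.2 0 0 0 3;0 0 0.3 0 0 0 3;0 0 0.35 0 0 0 3;0 0 0.35 0 0 0 3"}}

```text
clock: 13.23
position: [0.5651, -0.0927, 0.0295]
orientation: [0.626, 0.78, -0.0, -0.0]
ft_force: [0.1, -0.5, -2.5]
gripper_width: 0.419
```

>>> {"name": "move_arm", "arguments": {"commands": "0 0 0.05 0 0 0 3;0 0 0.1 0 0 0 3;0 0 0.15 0 0 0 3;0 0 0.15 0 0 0 3"}}

```text
clock: 13.57
position: [0.5652, -0.0927, 0.0292]
orientation: [0.626, 0.78, 0.0, 0.0]
ft_force: [-5.8, 1.3, 19.0]
gripper_width: 0.417
```

Contact comes at TCP 29.2 mm; I expected 29.1, so the weight stands on the floor. I release with a small opening and go straight up.

>>> {"name": "move_arm", "arguments": {"commands": "0 0 -0.1 0 0 0 3;0 0 -0.1 0 0 0 4.2;0 0 -0.1 0 0 0 4.8;0 0 -0.1 0 0 0 4.8;0 0 -0.1 0 0 0 4.8"}}

```text
clock: 13.98
position: [0.5651, -0.0927, 0.029]
orientation: [0.626, 0.78, -0.0, -0.0]
ft_force: [0.6, -0.5, 0.3]
gripper_width: 0.565
```

>>> {"name": "move_arm", "arguments": {"commands": "0 0 -0.5 0 0 0 4.8;0 0 -1.5 0 0 0 4.8;0 0 -3.5 0 0 0 4.8;0 0 -6 0 0 0 4.8;0 0 -9 0 0 0 4.8"}}

```text
clock: 14.4
position: [0.5644, -0.0925, 0.12]
orientation: [0.626, 0.78, -0.0, -0.001]
ft_force: [0.4, -0.6, -0.1]
gripper_width: 0.564
```

>>> {"name": "move_arm", "arguments": {"commands": "0 0 -3 0 0 0 4.8;-4 2 -6 0 0 0 4.8;-8 6 -8 0 0 0 4.8;-12 10 -8 0 0 0 4.8;-16 14 -8 0 0 0 4.8"}}

```text
clock: 14.82
position: [0.6894, -0.1886, 0.1994]
orientation: [0.626, 0.779, 0.001, 0.002]
ft_force: [0.9, -0.2, -0.3]
gripper_width: 0.562
```

```bash
python3 -c "
from h import *
plan(b2w(-.077,0,.029))
for n in('scene','top'):
  f=grab(n,n+'15.png')
f=grab('scene'); im=cv2.cvtColor(f['pixels'],cv2.COLOR_RGB2BGR)[160:320,220:400]
cv2.imwrite('pics/s15c.png',cv2.resize(im,None,fx=4,fy=3.7,interpolation=2))"
```

```text
t 14.8167 box pos mm [-196.93859735 -101.84428809  199.41848108] F [ 0.94935764 -0.23663326 -0.32831693] grip 0.5623954714192716
shift cm [ 12.04534738 -10.21757141  16.98612963] rot [0.00311271 0.0019938  0.00166625]
```

View pics/s15c.png

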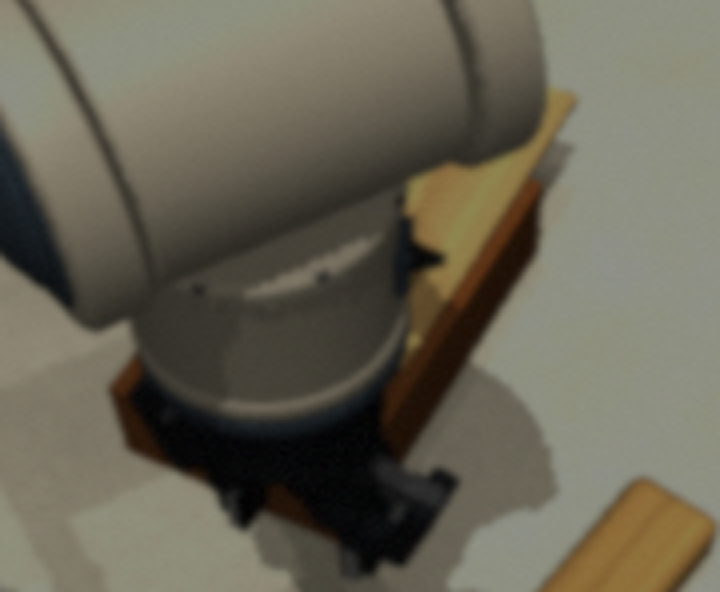

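View pics/top15.png

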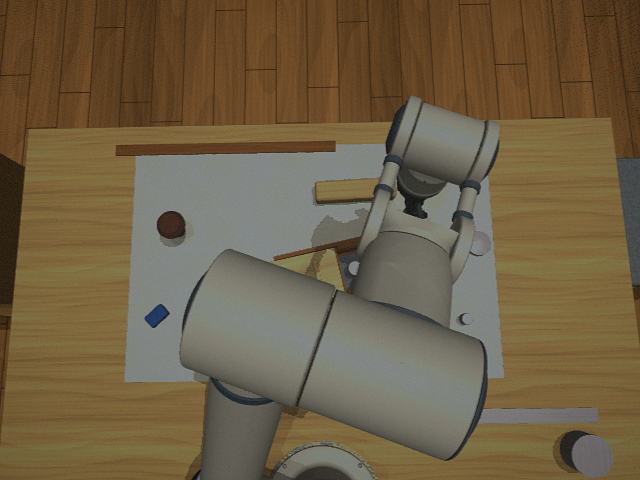

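The arm blocks both views, so I move it aside toward -y and near the base.

```bash
python3 -c "
from h import *
plan(np.array([.33,-.40,.24]))"
```

```text
t 14.9667 box pos mm [-197.37707891 -101.86004072  196.38104522] F [-0.7336633   0.94028898 -0.16053593] grip 0.5601557660414244
shift cm [-12.91385113 -39.62259311  -4.40910742] rot [0.00155523 0.0011153  0.00047881]
```

>>> {"name": "move_arm", "arguments": {"commands": "-12 -40 -4 0 0 0 4.8;-12 -40 -4 0 0 0 4.8;-12 -40 -4 0 0 0 4.8;-12 -40 -4 0 0 0 4.8;-12 -40 -4 0 0 0 4.8"}}

```text
clock: 15.38
position: [0.504, -0.2878, 0.2163]
orientation: [0.626, 0.78, -0.0, -0.0]
ft_force: [1.4, -0.8, 0.5]
gripper_width: 0.562
```

>>> {"name": "move_arm", "arguments": {"commands": "-8 -22 -1 0 0 0 4.8;-8 -22 -1 0 0 0 4.8;-8 -22 -1 0 0 0 4.8;-8 -22 -1 0 0 0 4.8;-8 -22 -1 0 0 0 4.8"}}

```text
clock: 15.8
position: [0.3286, -0.3993, 0.2253]
orientation: [0.626, 0.78, 0.0, -0.0]
ft_force: [2.0, -1.2, 0.0]
gripper_width: 0.564
```

```bash
python3 -c "
from h import *
plan(np.array([.33,-.40,.24]))
for n in('scene','top'): grab(n,n+'16.png')"
```

```text
t 15.8 box pos mm [-325.68121046  295.56691777  225.29096644] F [ 1.95015569e+00 -1.18539799e+00  8.65635487e-05] grip 0.5643343139491024
shift cm [-0.09745209  0.12011287 -1.47090484] rot [ 3.03808243e-05 -5.27334051e-05  2.30182024e-03]
```

View pics/scene16.png

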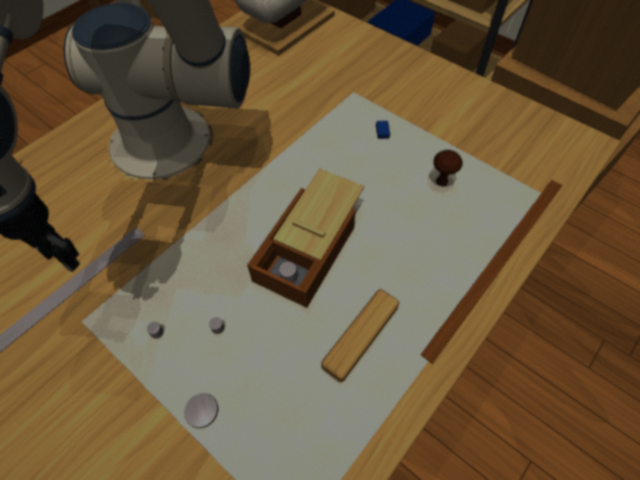

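View pics/top16.png

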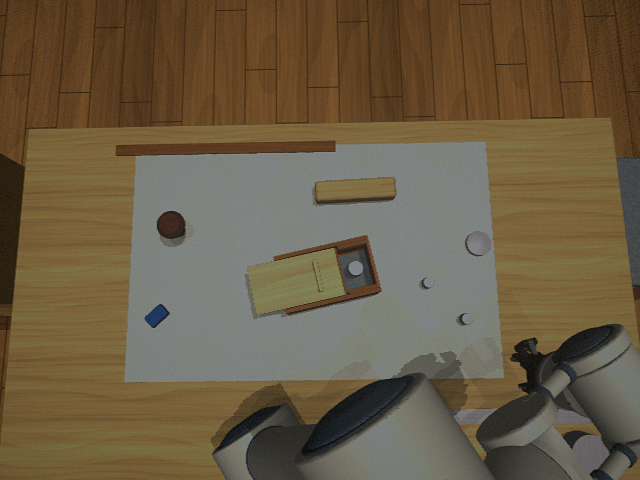

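The scene view shows the weight upright in the bay at (288,270) and the lid on the box. In the top view the weight is at (355,268) and the bystanders are unmoved. I check the numbers.

```bash
python3 -c "
from h import *
f=grab('top'); P=cloud(f); Q=P.reshape(-1,3)+[.0016,0,-.001]; D=Q-O; X=D@bx;Y=D@by;Z=Q[:,2]
k=(abs(Y)<.04)&(X>-.1)&(X<-.05)&(Z>.035)&(Z<.06)
print('weight',k.sum(),X[k].mean()*1e3,Y[k].mean()*1e3,'top z',np.percentile(Z[k],[10,50,90]))
A=np.c_[X[k],Y[k],np.ones(k.sum())];print('tilt',np.linalg.lstsq(A[Z[k]>.044],Z[k][Z[k]>.044],rcond=None)[0][:2])
k=(abs(Y)<.045)&(X>-.06)&(X<.2)&(Z>.06)&(Z<.09)
print('lid x min/max',np.percentile(X[k],[.3,99.7])*1e3)
A=np.c_[X[k],Y[k],np.ones(k.sum())];print('lid plane',np.linalg.lstsq(A,Z[k],rcond=None)[0])
o=np.load('/tmp/top0.npz')['z_map'];n=f['z_map']
print('bystander dz',[float(np.abs(o[c-15:c+15,a-15:a+15]-n[c-15:c+15,a-15:a+15]).mean()) for a,c in((171,225),(157,316),(355,190),(479,243))], sensors.sense()['ft_force'])
"
```

```text
weight 185 -75.04515146296139 0.556451077771479 top z [0.04389706 0.04776424 0.05100777]
tilt [0.00312623 0.04074969]
lid x min/max [-37.43623707 186.18433559]
lid plane [0.04452411 0.00214071 0.07011531]
bystander dz [0.00836892332881689, 0.008298859931528568, 0.015689250081777573, 0.008516344241797924] [-0.52318121  0.16516681  0.61304594]
```

```bash
python3 -c "
from h import *
print(job.sign_off())"
```

```text
the job is handed in; nothing more can be done
None
```

The lid is open, the tall steel cylinder stands upright in the bay, and I handed the job in at about 16 s of robot time. The hand-in reports no verdict, so success is judged only from my own checks.

**What I did:**
- I pressed the tail behind the rib about 3 mm, which tipped the lid's front over the end lip. I then slid the lid out by the rib by about 75 mm.
- I picked up the largest of the three look-alike cylinders.
- A width check showed the gripper linkage would touch the bay's upper rails. I set the weight down on free table, gripped it 11 mm higher, then stood it on the bay floor and let go.

**Last checks:**

| Item | Measured | Required |
|---|---|---|
| Lid tail, x in box frame | about -33 to -37 mm | -45 to +10 mm |
| Lid slope | 0.045 rad | below 0.15 rad |
| Weight centre in bay frame | (0, 1) mm | within 37 and 50 mm |
| Weight top height | about 48 mm (stands on the floor) | about 43 to 53 mm |
| Weight tilt | up to 0.04 rad by plane fit | below 0.12 rad |

- **Robot:** the arm was clear of everything, with contact force near zero.
- **Bystanders:** all four look unmoved in both views, but a crude depth difference did not settle it. It gave averages of 8 mm, and 16 mm at the clapper. I put that down to sensor noise and edge effects and did not check further.
- **Lid tip:** I did not measure the lid front's height directly. I judged it from the press depth and from the front edge showing past the lip.

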